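# Find the concealed release on a cutlery caddy and spring its drawer open

## Robot

A 6-joint arm with a two-finger parallel gripper is mounted at the origin on a cart in front of the work surface, level with it; the furniture and walls round the work are solid. World frame = base frame: x ahead of the robot, y to its left, z up, the work surface at z = 0. Lengths are in mm, angles in rad, forces in N, time in s.
With the tool pointing down it reaches from about 350 to 850 mm from the base axis. Payload 8.1 kg.
Tool frame: the origin (TCP) lies where the fingers leave the gripper's body, on its centre line; the fingertips stand 84 mm ahead of it and the grasp point (between the pads) lies robot.tcp_to_grasp ahead of it (robot.tcp_to_grasp is the distance from the TCP to the grasp point, in mm); z points along the fingers, y is the direction in which the jaws open and shut (so a half turn about z gives the same grasp; the last joint's range is limited). The gripper opens to 93 mm and grips with 3 to 60 N. Pads are 15 mm wide; open, the fingers measure 128 mm over their backs; the gripper's body (75 mm by 188 mm) begins 65 mm behind the grasp point.
Start: joints at [1.085, 0.13, 1.488, -0, 1.523, -0.085], TCP at [234.073, 552.463, 302.735] pointing down, gripper open.
Joint ranges: [-2.96, 2.96], [-0.89, 2.26], [0.02, 2.5], [-1.34, 4.48], [0, 2.73], [-2.66, 2.66]. Speed limits (rad/s): [2.39, 2.39, 2.79, 3.14, 3.14, 3.14].

## Interface

Orientations are given as a rotation vector (axis times angle).
In Python, from cell import robot gives the robot as it stands.
- The arm moves only by the tool carry_out, never from a script. Its argument "targets" is a list of rows, each a list of 3 entries, a list of its own where there are three numbers: the shift along the world's x, y, z in cm, then the turn, a rotation vector about the world's x, y, z in rad, then the closure, from 0 (fully open) to 1 (shut). A call has 1 to 10 rows; each row shifts and turns the commanded pose from where the row before left it; what a row does not reach is not made up. A row lasts 1/10 s, in which the tool goes at most 50 mm and 8.59 degrees, less where a joint would pass 70% of its speed; a pose out of reach is approached as far as the arm can. A call is refused whole if a number of a shift passes 5 or a number of a turn 0.15, either way. A call with a gripper value outside its range is refused whole. The fingers move at their own pace and stop on an object; the grip force is fixed at half the most. Time passes only in rows, so rows that do not move let the fingers close. It gives the time, the measured TCP pose, the force and the opening at its end, in the units of the state.
- robot.get_obs(): the state, without advancing time (a new reading comes with each control period).
- robot.camera(name): name is "scene" or "top" or "wrist"; returns a dict with "frame" (384x512x3 uint8, blue, green, red), "mtx" (3x3 intrinsics, pixels), "k1" (the pictures are not rectified: a ray, as slopes to the right and down, at radius r is drawn at 1 + k1 r^2 times it, then the intrinsics apply), "pose" (4x4, takes a point from camera to world coordinates). Camera axes: x right, y down, z forward; pixel columns grow to the right and rows downward; lengths in mm; the calibration is good to about 2 mm. A picture is of the moment at which its call begins. There is no depth.
- robot.sign_off(): hands the job in, once; it reports no verdict.
The state is a dict: "t": time; "joint_pos": joint angles; "dq": joint speeds; "joint_efforts": joint torques, N m; "tool_pos": TCP position; "eef_rot": TCP orientation; "ft_force": force on the tool from outside, world axes, zero at the start; "ft_torque": the same for the moment, N m; "finger_gap": opening from 0.0 (shut) to 1.0 (fully open).
Only numpy, scipy, OpenCV 4.12 (cv2) and the standard library are available. Lean on these libraries where they do the work, as an engineer would, in place of code of your own. Each camera call takes 0.05 s, during which the arm holds its last target. There are 200 camera calls.

## Task

Open the drawer of the steel cutlery caddy: one of the five identical grey tiles sunk in its flat top is the concealed release and yields under a fingertip, the other four are rigid blanks. Feel across the tiles with light touches of the fingertips, press the one that gives fully home so that the drawer springs out at the front by itself, then let the tile come back up and move clear. Grasp nothing, never press hard, and leave the bell, salt shaker, cup and bowl standing where they are.

Things in the scene. Friction and masses are not known exactly. Their poses are not given: they have to be found in the camera images.
- caddy: Low steel caddy fixed to the worktop, 150 (its x) by 330 (its y) by 95 mm tall; origin: centre of its underside. The drawer comes out of its -x face, the front. Its flat top has a row of five square pockets, 50 mm wide, 58 mm apart along its y; in each sits a 48 mm square grey tile, face 2 mm below the top. All look alike; which is the release is drawn anew each time.
- release (a joint): Downward travel of the release tile, wherever it sits, in m: 0 at rest, 0.008 fully home. It yields from about 2 N, takes about 5 N fully home, frees the drawer at about 0.005, and springs back up by itself when left. It does not tell which tile it is. The four blanks sit on hard rubber and give less than 1 mm at 10 N.
- drawer (a joint): How far the drawer stands out of the caddy along the caddy's -x, in m: 0 latched shut, 0.05 fully out. It is latched until the release is pressed; then a spring pushes it out in under a second and holds it there.
- drawer_front (a point): Middle of the outer face of the drawer's steel front (318 mm wide, 58 mm high), 41 mm above the worktop.
- tile_1 (a point): Centre of the face of tile 1 at rest (number 1 at the caddy's +y end, 5 at its -y end), 93 mm above the worktop, 2 mm below the flat top; axes those of the caddy.
- tile_2 (a point): Centre of the face of tile 2 at rest (number 1 at the caddy's +y end, 5 at its -y end), 93 mm above the worktop, 2 mm below the flat top; axes those of the caddy.
- tile_3 (a point): Centre of the face of tile 3 at rest (number 1 at the caddy's +y end, 5 at its -y end), 93 mm above the worktop, 2 mm below the flat top; axes those of the caddy.
- tile_4 (a point): Centre of the face of tile 4 at rest (number 1 at the caddy's +y end, 5 at its -y end), 93 mm above the worktop, 2 mm below the flat top; axes those of the caddy.
- tile_5 (a point): Centre of the face of tile 5 at rest (number 1 at the caddy's +y end, 5 at its -y end), 93 mm above the worktop, 2 mm below the flat top; axes those of the caddy.
- salt: Bystander, loose: clear and grey salt shaker, 44 mm across, 90 mm tall; origin at the centre of its underside.
- bell: Bystander, loose: domed counter bell, 74 mm across, 59 mm tall; not to be used; origin at the centre of its underside.
- cup: Bystander, loose: steel cup, 71 mm across, 74 mm tall; origin at the centre of its underside.
- bowl: Bystander, loose: black sauce bowl, 76 mm across, 30 mm tall; origin at the centre of its underside.

How it is judged (in metres and radians):
On the way:
1. the release tile is pressed in (value of joint release above 0.0045 m), for 0.02 s.
At the end, for the whole second after the job is handed in: The drawer stands at least 40 mm out and is still, the release tile is back up (less than 2 mm in), and each of the four loose things stands upright within 15 mm of where it was (value of joint drawer above 0.04 m and velocity of joint drawer below 0.01 m/s and value of joint release below 0.002 m and distance of each of salt, bell, cup, bowl from where it was at the start of the episode below 0.015 m and angle between each of salt, bell, cup, bowl's own z axis and vertical below 0.2 rad); the robot touches nothing.
It fails at once if the arm or fingers push on anything with more than 80 N (contact force between any of the fingers, the arm and anything else above 80 N).
It fails at once if the salt is moved more than 15 mm, lifted or carried (distance of salt from where it was at the start of the episode above 0.015 m).
It fails at once if the bell is moved more than 15 mm, lifted or carried (distance of bell from where it was at the start of the episode above 0.015 m).
It fails at once if the cup is moved more than 15 mm, lifted or carried (distance of cup from where it was at the start of the episode above 0.015 m).
It fails at once if the bowl is moved more than 15 mm, lifted or carried (distance of bowl from where it was at the start of the episode above 0.015 m).
It also fails if it takes over 51 s, if anything falls off the work surface, if the arm or the gripper's body presses on something with over 40 N, if the wrist force passes 120 N, or if a joint passes its speed limit or range.

## Working session

There is one attempt and no reset: what is moved stays moved. The work goes in short steps, Python scripts to look and compute and a tool call to move; the robot and the scene stay as the last step left them, time stands still between calls to the robot, and variables do not carry over. Pictures are saved under pics/ and viewed, about 8 in all and at most 12, crops included, and the job is handed in when it is done.

Besides the shell and the picture viewer there is one more tool, called after ">>>" in YAML: its name, and indented under it one key for each argument. carry_out: Moves the arm, as the interface text tells. Its arguments: {"type":"object","properties":{"targets":{"type":"array","items":{"type":"array"}}},"required":["targets"]}

```bash
mkdir -p pics; cat > h.py <<'E'
import numpy as np, cv2
from cell import robot
def ray(c,px):
    K=c["mtx"];d=np.array([(px[0]-K[0,2])/K[0,0],(px[1]-K[1,2])/K[1,1]]);u=d.copy()
    for _ in range(20): u=d/(1+c["k1"]*(u@u))
    P=np.array(c["pose"]);return P[:3,3],P[:3,:3]@np.array([u[0],u[1],1])
def onz(c,px,z):
    o,d=ray(c,px);return o+d*(z-o[2])/d[2]
E
python3 - <<'E'
from h import *
import pickle
o=robot.get_obs();print(o,robot.tcp_to_grasp)
cs={n:robot.camera(n) for n in("scene","top")}
pickle.dump(cs,open("c0.pkl","wb"))
for n,c in cs.items(): print(n,np.array(c["pose"])[:3,3]);cv2.imwrite(f"pics/{n}0.png",c["frame"])
E
```

```text
{'t': 0.0, 'joint_pos': array([ 1.08457448e+00,  1.31123298e-01,  1.48923561e+00, -7.21007369e-06,
        1.52301283e+00, -8.54122368e-02]), 'dq': array([ 0.00071692, -0.00063404,  0.0012303 ,  0.00066584,  0.00043041,
        0.00171246]), 'joint_efforts': array([ 1.45286343e-03, -5.59847188e+01, -4.91762817e+01,  7.70515809e-02,
        3.54996650e-02, -1.45638664e-04]), 'tool_pos': array([233.89682191, 552.09342763, 301.73391877]), 'eef_rot': array([-6.25285194e-01, -3.07823125e+00,  2.68398217e-03]), 'ft_force': array([-0.00138435, -1.21247217, -0.08041869]), 'ft_torque': array([-0.03980643, -0.0045195 ,  0.02914392]), 'finger_gap': 1.0000357236220339} 65.3
scene [ -46.10582205 -493.10434405 1005.08803887]
top [ 370.63080777   17.84286561 1226.58714882]
```

View pics/top0.png

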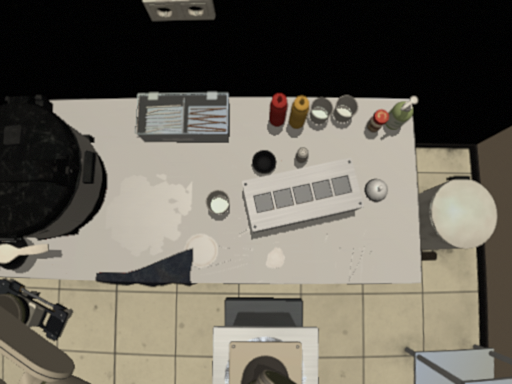

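View pics/scene0.png

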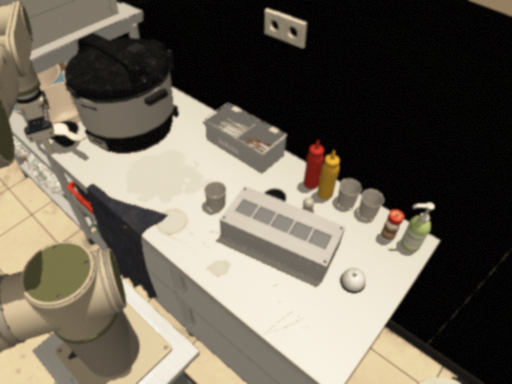

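The top view shows the caddy's row of tiles from (263,202) to (342,186). The cup is at (218,203), the bowl at (264,161), the salt at (302,155) and the bell at (376,189). The drawer front faces the robot, towards the bottom of the image. Next I'll measure the tiles in both views.

```bash
python3 - <<'E'
from h import *
import pickle
cs=pickle.load(open("c0.pkl","rb"))
def tiles(c,box):
    x0,y0,x1,y1=box;g=cv2.cvtColor(c["frame"],cv2.COLOR_BGR2GRAY)[y0:y1,x0:x1]
    best=[]
    for t in range(80,200,4):
        n,l,s,ce=cv2.connectedComponentsWithStats((g<t).astype(np.uint8),connectivity=4)
        k=[i for i in range(1,n) if 120<s[i,4]<650 and s[i,2]<40 and s[i,3]<40 and s[i,0]>0 and s[i,1]>0]
        if len(k)==5: best.append((s[k,4].sum(),t,ce[k]+[x0,y0]))
    print([(b[0],b[1]) for b in best]);b=max(best,key=lambda b:b[0])[2];return b[b[:,0].argsort()]
T=tiles(cs["top"],(238,165,366,225));S=tiles(cs["scene"],(225,185,345,270))
for a,b in zip(T,S):
    o1,d1=ray(cs["top"],a);o2,d2=ray(cs["scene"],b)
    s=np.linalg.lstsq(np.c_[d1,-d2],o2-o1,rcond=None)[0]
    p,q=o1+s[0]*d1,o2+s[1]*d2
    print(a.round(1),b.round(1),"tri",((p+q)/2).round(1),"gap",np.linalg.norm(p-q).round(1),"z93",onz(cs["top"],a,93).round(1))
P=np.array([onz(cs["top"],a,93)[:2] for a in T]);v=P[0]-P[-1];print("pitch",np.linalg.norm(v)/4,"yaw",np.arctan2(-v[0],v[1]))
for n,p,z in(("cup",(218,203),74),("bowl",(264,161),30),("salt",(302,155),90),("bell",(376,189),40)):print(n,onz(cs["top"],p,z).round())
E
```

```text
[(np.int64(1441), 136), (np.int64(1553), 140), (np.int64(1574), 144), (np.int64(1603), 148), (np.int64(1626), 152), (np.int64(1645), 156), (np.int64(1670), 160), (np.int64(1695), 164), (np.int64(1719), 168)]
[(np.int64(809), 144)]
[263.4 202. ] [246.2 207.2] tri [518.8   7.2  93.8] gap 1.9 z93 [518.2   7.8  93. ]
[283.  197.7] [263.7 214.7] tri [531.6 -49.4  93.6] gap 1.7 z93 [531.  -48.8  93. ]
[302.6 193.4] [276.4 193.8] tri [525.  -92.1 222.3] gap 2.0 z93 [ 544.  -105.5   93. ]
[322.  189.1] [281.7 222. ] tri [ 530.9 -139.3  146.5] gap 43.5 z93 [ 556.8 -162.2   93. ]
[341.1 184.9] [299.7 228.6] tri [ 542.2 -191.2  151.3] gap 43.8 z93 [ 569.6 -218.3   93. ]
pitch 57.9766927845471 yaw 0.22335014634177355
cup [517. 141.  74.]
bowl [654.   6.  30.]
salt [ 659. -106.   90.]
bell [ 567. -337.   40.]
```

The first two tiles triangulate cleanly at z ≈ 93.6. The later scene pairs were mismatched because the mask caught the bowl, but the top-view pitch of 57.98 mm confirms the row. I'll move over with the gripper closed.

>>> carry_out:
  targets:
    - [[0,-4.8,0],[0,0,0],1]
    - [[0,-4.8,0],[0,0,0],1]
    - [[0,-4.8,0],[0,0,0],1]
    - [[0,-4.8,0],[0,0,0],1]
    - [[2.8,-4.1,0],[0,0,0],1]
    - [[2.8,-4.1,0],[0,0,0],1]
    - [[2.8,-4.1,0],[0,0,0.1],1]
    - [[2.8,-4.1,0],[0,0,0.1],1]
    - [[2.8,-4.1,0],[0,0,0.1],1]
    - [[2.8,-4.1,0],[0,0,0.1],1]

```text
t: 1.1
tool_pos: [401.4, 114.6, 302.7]
eef_rot: [0.002, 3.141, 0.0]
ft_force: [0.4, 1.0, -1.1]
finger_gap: 0.187
```

>>> carry_out:
  targets:
    - [[3.9,-3.1,0],[0,0,0.11],1]
    - [[3.9,-3.1,0],[0,0,0.11],1]
    - [[3.9,-3.1,0],[0,0,0],1]
    - [[0,-1.4,-3.5],[0,0,0],1]
    - [[0,0,-3.5],[0,0,0],1]
    - [[0,0,-3.2],[0,0,0],1]
    - [[0,0,0],[0,0,0],1]
    - [[0,0,0],[0,0,0],1]
    - [[0,0,0],[0,0,0],1]

```text
t: 2.0
tool_pos: [518.9, 9.6, 203.0]
eef_rot: [-0.336, 3.121, -0.001]
ft_force: [0.9, 0.6, -0.1]
finger_gap: 0.005
```

```bash
python3 - <<'E'
from h import *
print(robot.get_obs()["ft_force"])
a=robot.camera("wrist")["frame"];b=robot.camera("top")["frame"][130:270,190:400]
cv2.imwrite("pics/m1.png",np.vstack([cv2.resize(a,(400,300)),cv2.resize(b,(400,267))]))
E
```

```text
[ 0.88275028  0.64948357 -0.12461161]
```

View pics/m1.png

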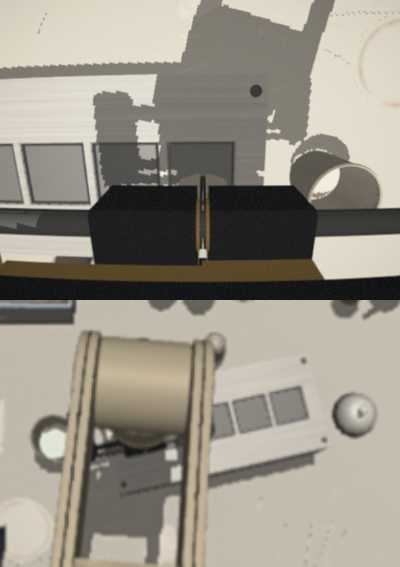

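The wrist picture shows the closed fingertips over tile 1 (tile columns 168–235, fingers at 203) with the cup clear beside it. I'll start the touch.

>>> carry_out:
  targets:
    - [[0,0,-1.2],[0,0,0],1]
    - [[0,0,-0.9],[0,0,0],1]
    - [[0,0,-0.1],[0,0,0],1]
    - [[0,0,0],[0,0,0],1]
    - [[0,0,0],[0,0,0],1]

```text
t: 2.6
tool_pos: [517.8, 9.5, 178.6]
eef_rot: [0.336, -3.123, -0.0]
ft_force: [-0.0, -0.0, -0.2]
finger_gap: 0.005
```

>>> carry_out:
  targets:
    - [[0,0,-0.1],[0,0,0],1]
    - [[0,0,-0.1],[0,0,0],1]
    - [[0,0,0],[0,0,0],1]
    - [[0,0,0],[0,0,0],1]

```text
t: 3.0
tool_pos: [518.0, 9.4, 177.1]
eef_rot: [-0.336, 3.123, -0.0]
ft_force: [-1.4, 0.2, 3.6]
finger_gap: 0.003
```

>>> carry_out:
  targets:
    - [[0,0,-0.1],[0,0,0],1]
    - [[0,0,0],[0,0,0],1]
    - [[0,0,0],[0,0,0],1]

```text
t: 3.3
tool_pos: [518.1, 9.5, 176.6]
eef_rot: [-0.336, 3.123, -0.0]
ft_force: [-3.9, -0.0, 8.1]
finger_gap: 0.006
```

Tile 1 reads 8 N with under 1 mm of give, so it's a blank. On to tile 2 at the same final depth.

>>> carry_out:
  targets:
    - [[0,0,1.5],[0,0,0],1]
    - [[0.65,-2.9,0],[0,0,0],1]
    - [[0.65,-2.9,0],[0,0,0],1]
    - [[0,0,-0.6],[0,0,0],1]
    - [[0,0,-0.6],[0,0,0],1]
    - [[0,0,-0.1],[0,0,0],1]
    - [[0,0,-0.1],[0,0,0],1]
    - [[0,0,-0.1],[0,0,0],1]
    - [[0,0,0],[0,0,0],1]
    - [[0,0,0],[0,0,0],1]

```text
t: 4.3
tool_pos: [530.4, -48.0, 176.6]
eef_rot: [0.338, -3.122, 0.001]
ft_force: [-6.5, -1.6, 8.7]
finger_gap: 0.006
```

Tile 2 reads 8.7 N at the same depth, so it's a blank too. Next is tile 3.

>>> carry_out:
  targets:
    - [[0,0,1.5],[0,0,0],1]
    - [[0.65,-2.9,0],[0,0,0],1]
    - [[0.65,-2.85,0],[0,0,0],1]
    - [[0,0,-0.6],[0,0,0],1]
    - [[0,0,-0.6],[0,0,0],1]
    - [[0,0,-0.1],[0,0,0],1]
    - [[0,0,-0.1],[0,0,0],1]
    - [[0,0,-0.1],[0,0,0],1]
    - [[0,0,0],[0,0,0],1]
    - [[0,0,0],[0,0,0],1]

```text
t: 5.3
tool_pos: [543.4, -105.1, 176.6]
eef_rot: [0.338, -3.122, -0.001]
ft_force: [-6.0, 0.3, 8.8]
finger_gap: 0.003
```

Tile 3 is a blank as well. Next is tile 4.

>>> carry_out:
  targets:
    - [[0,0,1.5],[0,0,0],1]
    - [[0.65,-2.85,0],[0,0,0],1]
    - [[0.65,-2.8,0],[0,0,0],1]
    - [[0,0,-0.6],[0,0,0],1]
    - [[0,0,-0.6],[0,0,0],1]
    - [[0,0,-0.1],[0,0,0],1]
    - [[0,0,-0.1],[0,0,0],1]
    - [[0,0,-0.1],[0,0,0],1]
    - [[0,0,0],[0,0,0],1]
    - [[0,0,0],[0,0,0],1]

```text
t: 6.3
tool_pos: [556.5, -161.6, 176.6]
eef_rot: [0.338, -3.122, -0.001]
ft_force: [-5.9, 1.1, 7.8]
finger_gap: 0.009
```

Tile 4 reads 7.8 N, so it's stiff too. Next is tile 5.

>>> carry_out:
  targets:
    - [[0,0,1.5],[0,0,0],1]
    - [[0.65,-2.85,0],[0,0,0],1]
    - [[0.65,-2.8,0],[0,0,0],1]
    - [[0,0,-0.6],[0,0,0],1]
    - [[0,0,-0.6],[0,0,0],1]
    - [[0,0,-0.1],[0,0,0],1]
    - [[0,0,-0.1],[0,0,0],1]
    - [[0,0,-0.1],[0,0,0],1]
    - [[0,0,0],[0,0,0],1]
    - [[0,0,0],[0,0,0],1]

```text
t: 7.3
tool_pos: [570.0, -218.5, 175.9]
eef_rot: [-0.337, 3.123, 0.0]
ft_force: [-0.8, 0.2, 1.5]
finger_gap: 0.007
```

Tile 5 gives: only 1.5 N at a lower z. I'll press it further in small steps.

>>> carry_out:
  targets:
    - [[0,0,-0.2],[0,0,0],1]
    - [[0,0,-0.2],[0,0,0],1]
    - [[0,0,-0.2],[0,0,0],1]
    - [[0,0,0],[0,0,0],1]
    - [[0,0,0],[0,0,0],1]

```text
t: 7.8
tool_pos: [570.2, -218.9, 170.0]
eef_rot: [-0.336, 3.123, -0.0]
ft_force: [1.8, 3.0, 3.2]
finger_gap: 0.006
```

The tile is about 7 mm in at 3 N. I'll press about 1 mm more, hold, then retreat upward.

>>> carry_out:
  targets:
    - [[0,0,-0.1],[0,0,0],1]
    - [[0,0,0],[0,0,0],1]
    - [[0,0,0],[0,0,0],1]

```text
t: 8.1
tool_pos: [570.2, -219.0, 169.4]
eef_rot: [-0.336, 3.123, -0.0]
ft_force: [0.6, 3.6, 7.4]
finger_gap: 0.002
```

>>> carry_out:
  targets:
    - [[0,0,1],[0,0,0],1]
    - [[0,0,3],[0,0,0],1]
    - [[0,0,4],[0,0,0],1]
    - [[0,0,4],[0,0,0],1]
    - [[-4,0,2],[0,0,0],1]
    - [[-4,0,0],[0,0,0],1]
    - [[-4,0,0],[0,0,0],1]
    - [[0,0,0],[0,0,0],1]
    - [[0,0,0],[0,0,0],1]

```text
t: 9.0
tool_pos: [449.0, -219.4, 309.0]
eef_rot: [-0.334, 3.124, -0.001]
ft_force: [-0.2, 0.2, 0.2]
finger_gap: 0.004
```

```bash
python3 - <<'E'
from h import *
print(robot.get_obs()["ft_force"])
b=robot.camera("scene")["frame"];a=robot.camera("top")["frame"][120:300,180:420]
cv2.imwrite("pics/m2.png",np.vstack([cv2.resize(b,(400,300)),cv2.resize(a,(400,300))]))
E
```

```text
[-0.22963256  0.2460935   0.24386194]
```

View pics/m2.png

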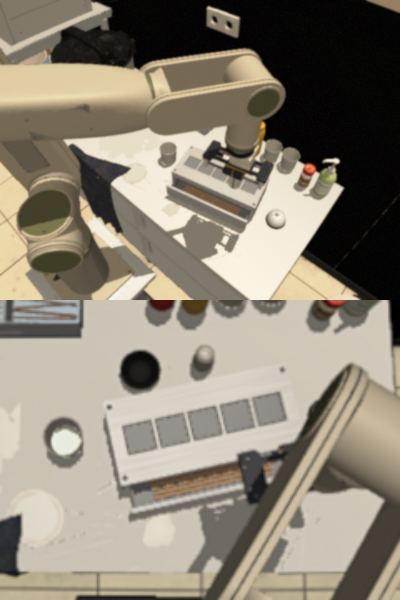

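The drawer stands out along the front, with its contents visible, and the cup, bowl and salt are in place. I'll check the opening and compare the loose things with the start.

```bash
python3 - <<'E'
from h import *
import pickle
c=robot.camera("top");f0=pickle.load(open("c0.pkl","rb"))["top"]["frame"]
P=onz(c,(264,248.4),70)[:2];t3=np.array([544,-105.5]);n=-np.array([np.cos(.223),np.sin(.223)])
print("drawer out ~",(P-t3)@n-75)
for n,(x,y) in dict(cup=(218,203),bowl=(264,161),salt=(302,155)).items():
    A=f0[y-12:y+13,x-12:x+13].astype(np.float32).mean(2);B=c["frame"][y-12:y+13,x-12:x+13].astype(np.float32).mean(2)
    print(n,cv2.phaseCorrelate(A,B))
s=robot.camera("scene");s0=pickle.load(open("c0.pkl","rb"))["scene"]["frame"]
x,y=353,280;g=lambda f:f[y-16:y+17,x-16:x+17].astype(np.float32).mean(2)
print("bell",cv2.phaseCorrelate(g(s0),g(s["frame"])))
o=robot.get_obs();print(o["ft_force"],np.abs(o["dq"]).max())
E
```

```text
drawer out ~ 54.86357853019206
cup ((0.4950441080943797, 0.49165624530956187), 1.0045531608581544)
bowl ((0.5285378989141467, 0.4674727245808157), 1.0131826377868651)
salt ((0.45625592463830245, 0.42317932525019764), 1.0172841232299805)
bell ((-0.019795969101835453, 0.016916091732511518), 1.0043646779693203)
[ 1.05271344 -0.46240983  0.52540045] 0.0061027679051724746
```

```bash
python3 -c "
from cell import robot
print(robot.sign_off())"
```

```text
the job is handed in; nothing more can be done
None
```

The drawer is open and the job is handed in; the release was tile 5, at the caddy's -y end. I felt tiles 1 to 5 in turn with the closed fingertips. Tiles 1–4 were stiff, reading about 8–9 N with under 1 mm of give. Tile 5 yielded at 1.5 N, and I pressed it about 8 mm home at up to about 7 N. I then lifted the tool clear at about t = 9 s.

**Last checks:**
- **Drawer:** the top view puts it about 55 mm out. That is a rough reading from one pixel, against 50 mm nominal for fully out.
- **Loose things:** the bell had not moved between the start and end pictures. The cup, bowl and salt each showed the same shift of about 0.5 px, which I take to be an artefact of the comparison method rather than motion.
- **Contact:** the force on the tool was near zero (about 1 N or less).
- **Tile 5 back up:** I judged this only by eye in the top view, where it looked level with the others; I did not measure it.

**One disagreement:** when I triangulated the tiles from two views, the scene-view mask also caught the bowl, so the pairs for tiles 3–5 were mismatched. Tiles 1 and 2 triangulated cleanly at z ≈ 93.6 mm. For tiles 3–5 I relied on the top view at 93 mm, and the contact heights agreed with it.

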